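# Set out the camera stand's outrigger and lock its leg at the mark

## Robot

A 6-joint arm with a two-finger parallel gripper is mounted at the origin on a cart in front of the work surface, level with it; the furniture and walls round the work are solid. World frame = base frame: x ahead of the robot, y to its left, z up, the work surface at z = 0. Lengths are in m, angles in rad, forces in N, time in s.
With the tool pointing down it reaches from about 0.375 to 0.975 m from the base axis. Payload 3.8 kg.
Tool frame: the origin (TCP) lies midway between the tips of the shut fingers; the grasp point (between the pads) lies 19 mm behind it; z points along the fingers, y is the line along which they close (so a half turn about z gives the same grasp; the last joint's range is limited). The gripper opens to 85 mm and grips with 20 to 120 N. Pads are 22 mm wide; open, the fingers measure 114 mm over their backs; the gripper's body (76 mm by 85 mm) begins 54 mm behind the grasp point. The pads swing forward as they close: fully open they stand 13 mm farther back than shut.
Start: joints at [-1.167, 0.264, 1.604, -0, 1.274, -0.037], TCP at [0.288, -0.61, 0.231] pointing down, gripper open.
Joint ranges: [-2.63, 2.63], [-0.94, 2.18], [0.31, 2.57], [-1.31, 4.45], [0, 2.66], [-2.55, 2.55]. Speed limits (rad/s): [2.57, 2.57, 3.14, 3.14, 3.14, 3.14].

## Interface

Orientations are given as a rotation vector (axis times angle).
In Python, from bench import r gives the robot as it stands.
- The arm moves only by the tool tcp_steps, called after "Request:" as name(argument=value, ...), one argument or row to a line, values as JSON. Schema: {"type":"object","properties":{"plan":{"type":"array","items":{"type":"object","properties":{"aperture":{"type":"number"},"x":{"type":"number"},"y":{"type":"number"},"z":{"type":"number"},"yaw":{"type":"number"}},"additionalProperties":false,"required":["aperture"]},"minItems":1,"maxItems":10},"only":{"type":"string"},"quiet":{"type":"boolean"},"lines":{"type":"string"}},"required":["plan"],"additionalProperties":false}. plan is a list of rows, 1 to 10 of them, each an object with the fields aperture (the finger opening in m), x, y, z (the shift in m), yaw (a turn about the tool's z in rad); a field left out counts as zero (the opening has to be given); each row shifts and turns the commanded pose from where the row before left it, along the tool's axes as they then stand; what a row does not reach is not made up. A row lasts 1/12 s, in which the tool goes at most 0.0417 m and 0.125 rad, less where a joint would pass 70% of its speed; a pose out of reach is approached as far as the arm can. The fingers move at their own pace and stop on an object; the grip force is fixed at half the most. Time passes only in rows, so rows that do not move let the fingers close. The tool returns the time, the measured TCP pose, the force, the opening and the grip force at its end. only (a regular expression) keeps the lines of the reply that match it, lines (a string "A,B") keeps lines A to B, and quiet returns only ok. Input that does not fit is refused with a message, and nothing moves.
- r.read_state(): the state, without advancing time (a new reading comes with each control period).
- r.grab_frame(name): name is "scene" or "top" or "wrist"; returns a dict with "pixels" (400x640x3 uint8, blue, green, red), "intrinsics" (3x3 intrinsics, pixels), "distortion" ([k1, k2, p1, p2, k3] as OpenCV has them; the pictures are not rectified), "origin" and "rotation" of the camera in the world; the wrist camera has in their place "T_tool_cam" (4x4, takes a point from camera to tool coordinates, whose origin is the TCP and whose axes are the flange's). Camera axes: x right, y down, z forward; pixel columns grow to the right and rows downward; lengths in m; the calibration is good to about 2 mm. A picture is of the moment at which its call begins: read the wrist's pose just before it. There is no depth.
- r.job_done(): hands the job in; it is judged then, once.
The state is a dict: "clock": time; "joints": joint angles; "joint_vel": joint speeds; "joint_efforts": joint torques, N m; "eef_pos": TCP position; "tcp_rot": TCP orientation; "wrist_force": force on the tool from outside, world axes, zero at the start; "torque": the same for the moment, N m; "gripper_width": finger opening in m; "gripper_force": force on a finger pad.
Only numpy, scipy, OpenCV 4.12 (cv2) and the standard library are available. Lean on these libraries where they do the work, as an engineer would, in place of code of your own. Each camera call takes 0.05 s, during which the arm holds its last target. There are 200 camera calls.

## Task

Get the small camera stand ready: swing its folded outrigger arm fully out until it seats in the detent at its end stop, then take the red cam lever's upright tab and draw the spring-loaded sliding leg out until its white line is level with the orange mark, leaving the lever open until then. Keeping the leg there, slide the lever across to fully closed, and finish while still holding the tab with the leg at its mark. Leave the ink bottle, the bell and the stamp pad tin where they are.

Things in the scene. Friction and masses are not known exactly. Their poses are not given: they have to be found in the camera images.
- stand: Small black and grey camera stand, fixed to the desk: base 94 x 150 x 18 mm with a short ball-head column, 84 mm high. Origin under the base's middle, z up; its -x side faces roughly to the robot. The outrigger's vertical hinge pin is at (-62, -45) mm in this frame, 30 mm high.
- outrigger (a joint): Angle of the outrigger about its vertical pin, rad; grows counter-clockwise seen from above. 0 = folded (along the base's front, towards the stand's +y side); 1.25 = fully out on its end stop, arm pointing along the stand's -x. A click detent from about 1.0 to 1.15 takes 0.4 to 0.5 N m to pass either way; beyond it the arm is drawn onto the stop. Elsewhere it stays where left (0.12 N m).
- outrigger_hinge (a point): Point on the hinge pin's axis, 12 mm above the desk. Its x axis points along the arm to its outer end, y to the left of the arm (the way the arm swings out, counter-clockwise from above), z up.
- outrigger_grip (a point): Point in the middle of the aluminium outrigger arm near its outer end, 155 mm from the pin, 12 mm above the desk; axes as the hinge point. The arm is a straight bar 28 mm wide, from 6 to 22 mm above the desk (24 mm with the dark leg in it), ending 174 mm from the pin: it can be straddled from above across its width here, or pushed on its side.
- leg (a joint): How far the sliding leg is drawn out along the arm, m: 0 = home, at most 0.085. A spring pulls it home with 2.4 to 4.1 N, so it runs back if let go while the lever is open. It is a dark steel bar 18 mm wide in the arm's track, with a black rubber foot at its outer end; the lever rides on it, 95 mm + this value from the pin.
- leg_line (a point): The white line across the top of the sliding leg, 1.6 mm wide, straight beside the middle of the red tab; this point lies at its left end, 12 mm left of the arm's middle line, 24 mm above the desk. Axes as the hinge point.
- mark (a point): Top of the orange mark, a 6 mm wide clip on the left lip of the arm, 12 mm left of the arm's middle line, 24 mm above the desk; it stays fixed on the arm. Axes as the hinge point. The leg is at its mark when the white line is level with it along x.
- cam_lever (a joint): Slide of the red cam lever across the leg, m: 0 = open (right side of the arm), 0.016 = fully closed; it closes towards the arm's left (+y of the hinge point), the same way as the arm swings out. It takes about 3 N, rising to about 15 N over the last 5 mm as the cam clamps the leg, so pinch the tab firmly (about 30 N); it stays where it is left.
- lever_tab: Upright red tab of the cam lever, 14 mm along the arm, 16 mm across it, from 28 to 63 mm above the desk; origin at its middle, 45.5 mm above the desk. Axes as the hinge point. Pinched from above with the fingers closing along the arm, it draws the leg along x and slides the lever along y. Round its foot nothing stands higher than 28 mm.
- ink_bottle: Loose dark blue ink bottle, 52 x 52 x 58 mm, upright, origin under its middle. Leave alone.
- brass_bell: Loose brass hand bell, 62 x 62 x 93 mm, upright, origin under its middle. Leave alone.
- stamp_tin: Loose green flat tin, 61 x 90 x 17 mm, origin under its middle. Leave alone.

How it is judged:
On the way, in this order (a step that is already met when the one before it is completed fails the run):
1. the outrigger is swung out past its detent onto the end stop, the lever still open (value of joint outrigger above 1.22 rad and value of joint cam_lever below 0.008 m), for 0.2 s.
2. the leg is held by the lever's tab with its white line within 5 mm of the orange mark, the lever still open (x of leg_line in the frame of mark between -0.005 and 0.005 m and value of joint cam_lever below 0.008 m and contact force between the fingers and lever_tab above 1.5 N), for 0.2 s.
At the end, for the whole second after the job is handed in: The outrigger is on its end stop (over 1.21 rad), the leg's white line is within 5 mm of the orange mark along the arm, the cam lever is closed (over 13.5 of 16 mm), and the fingers still hold the lever's tab (over 1.5 N) (value of joint outrigger above 1.21 rad and x of leg_line in the frame of mark between -0.005 and 0.005 m and value of joint cam_lever above 0.0135 m and contact force between the fingers and lever_tab above 1.5 N); the arm keeps its last pose, push and grip.
It fails at once if the cam lever is closed while the leg is more than 8 mm off its mark (value of joint cam_lever above 0.012 m and (x of leg_line in the frame of mark above 0.008 m or x of leg_line in the frame of mark below -0.008 m)).
It fails at once if the ink bottle, the bell or the stamp pad tin is moved by more than 20 mm (distance of any of ink_bottle, brass_bell, stamp_tin from where it was at the start of the episode above 0.02 m).
It also fails if it takes over 51 s, if anything falls off the work surface, if the arm or the gripper's body presses on something with over 40 N, if the wrist force passes 120 N, or if a joint passes its speed limit or range.

## Working session

There is one attempt and no reset: what is moved stays moved. The work goes in short steps, Python scripts to look and compute and a tool call to move; the robot and the scene stay as the last step left them, time stands still between calls to the robot, and variables do not carry over. Pictures are saved under pics/ and viewed, at most 10 in all, crops included, and the job is handed in when it is done.

```bash
ls; mkdir -p pics
```

Create h.py:
```python
import numpy as np, cv2, pickle
from scipy.spatial.transform import Rotation as R
from bench import r
def grab(name):
    s=r.read_state(); f=r.grab_frame(name)
    f=dict(f)
    if name=='wrist':
        T=np.array(f['T_tool_cam']); Rt=R.from_rotvec(s['tcp_rot']).as_matrix()
        f['rotation']=Rt@T[:3,:3]; f['origin']=np.array(s['eef_pos'])+Rt@T[:3,3]
    return f
def ray(f,uv):
    p=cv2.undistortPoints(np.array(uv,float).reshape(-1,1,2),np.array(f['intrinsics']),np.array(f['distortion'])).reshape(-1,2)
    d=np.c_[p,np.ones(len(p))]@np.array(f['rotation']).T
    return np.array(f['origin']),d/np.linalg.norm(d,axis=1)[:,None]
def onplane(f,uv,z):
    o,d=ray(f,uv); return o+d*((z-o[2])/d[:,2])[:,None]
def tri(f1,uv1,f2,uv2):
    o1,d1=ray(f1,uv1);o2,d2=ray(f2,uv2);d1=d1[0];d2=d2[0]
    A=np.c_[d1,-d2]; t=np.linalg.lstsq(A,o2-o1,rcond=None)[0]
    a=o1+d1*t[0];b=o2+d2*t[1]; return (a+b)/2,np.linalg.norm(a-b)
def blobs(f,lo,hi,amin=15):
    h=cv2.cvtColor(f['pixels'],cv2.COLOR_BGR2HSV); m=cv2.inRange(h,lo,hi)
    if lo[0]==0: m|=cv2.inRange(h,(174,lo[1],lo[2]),(180,255,255))
    n,l,st,c=cv2.connectedComponentsWithStats(m)
    return [(st[i].tolist(),c[i].round(1).tolist()) for i in range(1,n) if st[i][4]>=amin],m
```

Run:
```python
from h import *
s=r.read_state();print(s)
for n in('scene','top'):
    f=grab(n);cv2.imwrite(f'pics/{n}0.png',f['pixels']);pickle.dump(f,open(f'{n}0.pkl','wb'));print(n,f['origin'])
    print('red',blobs(f,(0,130,60),(5,255,255))[0]);print('or',blobs(f,(6,150,120),(18,255,255))[0])
```

```text
bench.py
pics
{'clock': 0.0, 'joints': array([-1.16692864e+00,  2.64750617e-01,  1.60537753e+00, -3.84946939e-05,
        1.27371483e+00, -3.69188237e-02]), 'joint_vel': array([ 0.00157962, -0.00041947,  0.00047855, -0.00041555,  0.00236362,
        0.00043575]), 'joint_efforts': array([ 1.81271524e-03, -5.15115845e+01, -3.67313755e+01,  2.30272299e-04,
        1.32361820e-02,  4.37602466e-06]), 'eef_pos': array([ 0.2876743 , -0.60981336,  0.22996184]), 'tcp_rot': array([-3.06344597e+00, -6.86329286e-01,  7.01247227e-04]), 'wrist_force': array([0.17312937, 0.89795684, 0.89168007]), 'torque': array([ 0.0078433 ,  0.03785703, -0.01121031]), 'gripper_force': 0.0, 'gripper_width': 0.08535163300574751}
scene [-0.14389473  0.76131988  0.96837722]
red [([276, 141, 13, 12, 44], [282.1, 147.4]), ([265, 149, 14, 5, 22], [270.7, 151.1]), ([252, 153, 10, 7, 30], [256.7, 156.3]), ([263, 155, 8, 8, 20], [267.2, 159.7]), ([292, 154, 24, 17, 93], [305.2, 161.5]), ([246, 157, 9, 12, 28], [249.2, 162.1]), ([256, 157, 34, 30, 216], [275.7, 172.7]), ([250, 163, 19, 9, 50], [259.0, 167.2]), ([22
[... 5660 characters left out ...]
, ([155, 249, 11, 11, 78], [160.0, 253.6]), ([352, 248, 4, 6, 16], [353.6, 250.6]), ([413, 248, 30, 18, 200], [427.1, 256.8]), ([170, 253, 23, 17, 187], [182.9, 261.7]), ([462, 254, 62, 75, 3597], [492.2, 291.3]), ([294, 260, 11, 7, 27], [298.8, 263.7]), ([191, 271, 4, 6, 17], [192.9, 273.4]), ([175, 280, 25, 11, 143], [186.7, 284.9]), ([336, 293, 7, 6, 32], [339.3, 295.5]), ([29, 297, 8, 7, 28], [32.6, 299.4]), ([279, 298, 7, 6, 15], [281.5, 300.6]), ([64, 310, 14, 10, 60], [70.6, 314.2]), ([192, 316, 15, 3, 21], [197.8, 317.4]), ([224, 317, 22, 1, 22], [234.5, 317.0]), ([209, 318, 36, 2, 41], [224.8, 318.9]), ([275, 322, 11, 8, 47], [278.9, 326.3]), ([287, 322, 11, 8, 31], [292.6, 325.9])]
```

View pics/top0.png

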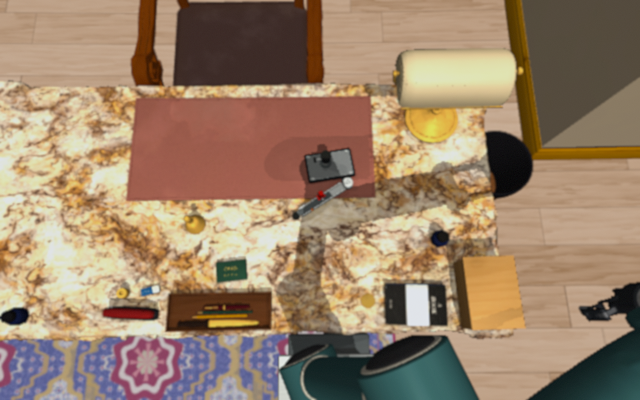

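View pics/scene0.png

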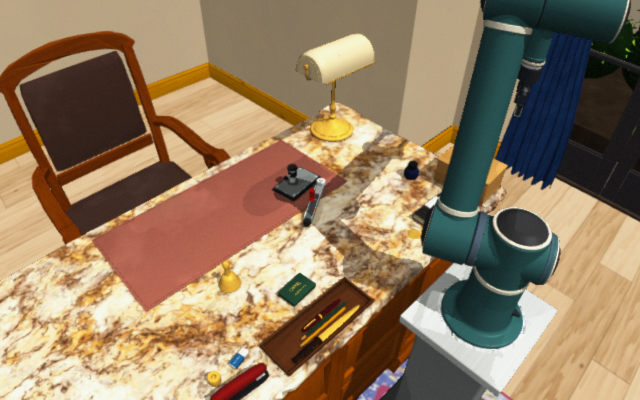

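The top view shows the arm running from the hinge at about (348,182) to its foot at about (296,215). The red tab is at (320,194), the base at (330,163), the bell at (195,222), the bottle at (440,238) and the tin at (232,270). The scene view agrees, with the tab at (311,193).

Run:
```python
from h import *
t=pickle.load(open('top0.pkl','rb'));s=pickle.load(open('scene0.pkl','rb'))
for n,uv,z in(('hinge',(348,182),.03),('foot',(296,215),.02),('tab',(319.8,194.4),.055),('bell',(195,222),.04),('bottle',(440,238),.03),('tin',(232,270),.015),('baseL',(308,172),.018),('baseR',(353,168),.018)): print(n,onplane(t,[uv],z)[0].round(3))
print('tab',tri(t,[(319.8,194.4)],s,[(310.5,194.3)]))
print('R',R.from_rotvec(r.read_state()['tcp_rot']).as_matrix().round(3))
```

```bash
sed -i "s/@np.array(f\['rotation'\]).T/@rm(f['rotation']).T/" h.py
```

Add to h.py:
```python
def rm(a):
    a=np.array(a); return R.from_rotvec(a).as_matrix() if a.ndim==1 else a
```

Run:
```python
from h import *
t=pickle.load(open('top0.pkl','rb'));s=pickle.load(open('scene0.pkl','rb'))
for n,uv,z in(('hinge',(348,182),.03),('foot',(296,215),.02),('tab',(319.8,194.4),.055),('bell',(195,222),.04),('bottle',(440,238),.03),('tin',(232,270),.015),('baseL',(308,172),.018),('baseR',(353,168),.018)): print(n,onplane(t,[uv],z)[0].round(3))
print('tab',tri(t,[(319.8,194.4)],s,[(310.5,194.3)]))
print('R',R.from_rotvec(r.read_state()['tcp_rot']).as_matrix().round(3))
```

```text
hinge [ 0.654 -0.053  0.03 ]
foot [0.554 0.108 0.02 ]
tab [0.609 0.035 0.055]
bell [0.533 0.408 0.04 ]
bottle [ 0.475 -0.321  0.03 ]
tin [0.392 0.298 0.015]
baseL [0.692 0.07  0.018]
baseR [ 0.703 -0.071  0.018]
tab (array([0.61195031, 0.03493783, 0.04359928]), np.float64(0.0005190211207392197))
R [[ 0.904  0.427 -0.001]
 [ 0.427 -0.904  0.002]
 [ 0.    -0.002 -1.   ]]
```

Request:
tcp_steps(
  plan=[
    {"aperture": 0.085,"x": 0.032,"y": -0.026,"z": -0.003},
    {"aperture": 0.085,"x": 0.032,"y": -0.026,"z": -0.003},
    {"aperture": 0.085,"x": 0.032,"y": -0.026,"z": -0.003},
    {"aperture": 0.085,"x": 0.032,"y": -0.026,"z": -0.003},
    {"aperture": 0.085,"x": 0.032,"y": -0.026,"z": -0.003},
    {"aperture": 0.085,"x": 0.032,"y": -0.026,"z": -0.003},
    {"aperture": 0.085,"x": 0.032,"y": -0.026,"z": -0.003},
    {"aperture": 0.085,"x": 0.032,"y": -0.026,"z": -0.003},
    {"aperture": 0.085,"x": 0.032,"y": -0.026,"z": -0.003},
    {"aperture": 0.085,"x": 0.032,"y": -0.026,"z": -0.003},
  ],
)

```text
clock: 0.93
eef_pos: [0.4666, -0.2367, 0.2611]
tcp_rot: [-3.065, -0.686, 0.0]
wrist_force: [1.5, 0.1, 0.6]
gripper_width: 0.0851
gripper_force: 0.0
```

Request:
tcp_steps(
  plan=[
    {"aperture": 0.06,"x": 0.032,"y": -0.026,"z": -0.003},
    {"aperture": 0.06,"x": 0.032,"y": -0.026,"z": -0.003},
    {"aperture": 0.06,"x": 0.032,"y": -0.026,"z": -0.003},
    {"aperture": 0.06,"x": 0.032,"y": -0.026,"z": -0.003},
    {"aperture": 0.06,"x": 0.032,"y": -0.026,"z": -0.003},
    {"aperture": 0.06,"x": 0.032,"y": -0.026,"z": -0.003},
    {"aperture": 0.06,"yaw": -0.12},
    {"aperture": 0.06,"yaw": -0.12},
    {"aperture": 0.06,"yaw": -0.12},
    {"aperture": 0.06,"yaw": -0.12},
  ],
)

```text
clock: 1.77
eef_pos: [0.5733, -0.0151, 0.2785]
tcp_rot: [-2.809, -1.406, 0.002]
wrist_force: [0.4, -0.3, -0.2]
gripper_width: 0.0601
gripper_force: 0.0
```

Request:
tcp_steps(
  plan=[
    {"aperture": 0.06,"yaw": -0.12},
    {"aperture": 0.06,"yaw": -0.12},
    {"aperture": 0.06,"yaw": -0.12},
    {"aperture": 0.06,"yaw": -0.12},
    {"aperture": 0.06,"yaw": -0.12},
    {"aperture": 0.06,"yaw": -0.12},
    {"aperture": 0.06,"yaw": -0.12},
    {"aperture": 0.06,"yaw": -0.12},
    {"aperture": 0.06,"yaw": -0.12},
    {"aperture": 0.06,"yaw": -0.12},
  ],
)

```text
clock: 2.6
eef_pos: [0.5732, -0.0158, 0.2786]
tcp_rot: [-1.526, -2.745, 0.001]
wrist_force: [0.1, -0.1, -0.8]
gripper_width: 0.0598
gripper_force: 0.0
```

Request:
tcp_steps(
  plan=[
    {"aperture": 0.06},
    {"aperture": 0.06},
  ],
)

```text
clock: 2.77
eef_pos: [0.5733, -0.0158, 0.2788]
tcp_rot: [-1.539, -2.738, 0.001]
wrist_force: [-0.1, -0.6, -0.3]
gripper_width: 0.0601
gripper_force: 0.0
```

Run:
```python
from h import *
f=grab('wrist');cv2.imwrite('pics/w1.png',f['pixels']);pickle.dump(f,open('w1.pkl','wb'));s=r.read_state();print(s['joints'],f['origin'],f['rotation'].round(2))
print('red',blobs(f,(0,150,60),(5,255,255),60)[0]);print('or',blobs(f,(8,170,150),(18,255,255),40)[0])
```

```text
[-7.09360926e-02  4.64674025e-02  1.76560641e+00  5.50048061e-06
  1.33018742e+00 -6.17653895e-01] [0.52878908 0.05670536 0.42059764] [[ 0.85  0.49  0.17]
 [ 0.52 -0.81 -0.28]
 [ 0.    0.33 -0.94]]
red [([357, 139, 20, 24, 361], [366.3, 151.1])]
or [([245, 0, 14, 10, 59], [250.1, 4.1]), ([321, 275, 31, 17, 141], [334.3, 284.1]), ([275, 325, 14, 6, 52], [281.5, 327.4])]
```

View pics/w1.png

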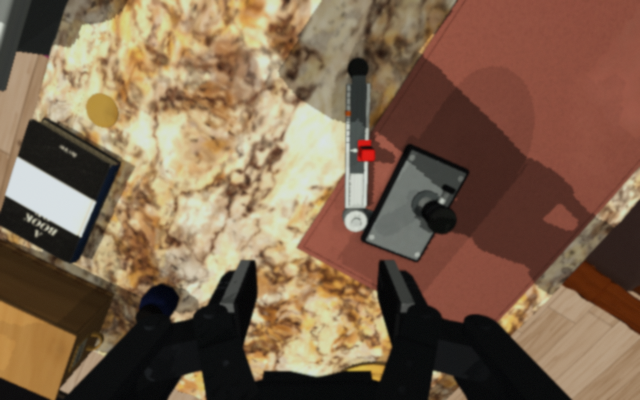

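The wrist view shows the hinge cap at (357,219), the black foot at (357,67), the red tab top at (366,151) and the orange mark near (347,113). The base's front edge runs from (363,240) to (408,146).

Run:
```python
from h import *
f=pickle.load(open('w1.pkl','rb'));t=pickle.load(open('top0.pkl','rb'))
h,h2=onplane(f,[(356,219)],.03)[0],tri(f,[(356,219)],t,[(348,182)])
print('hinge',h,h2)
ft,ft2=onplane(f,[(357,67)],.02)[0],tri(f,[(357,67)],t,[(296,215)]);print('foot',ft,ft2)
print('end',onplane(f,[(357,80)],.022)[0],'tabtop',onplane(f,[(366,149)],.063)[0], tri(f,[(366,150)],t,[(320,194)]))
a,b=onplane(f,[(408,146),(363,240)],.018);d=(a-b)[:2];print('base y',d,np.arctan2(d[1],d[0]),np.linalg.norm(d))
arm=(ft-h)[:2];print('arm ang',np.arctan2(arm[1],arm[0]),np.linalg.norm(arm))
cv2.imwrite('pics/w1c.png',cv2.resize(f['pixels'][40:250,290:480],None,fx=2.8,fy=2.8,interpolation=2))
```

```text
hinge [ 0.6536751  -0.04870282  0.03      ] (array([ 0.66081167, -0.05478068,  0.00747339]), np.float64(0.00012571926251774324))
foot [0.55260996 0.1082961  0.02      ] (array([0.55226567, 0.10754766, 0.02807806]), np.float64(0.0006376910970698073))
end [0.5603487  0.09611507 0.022     ] tabtop [0.60597411 0.03652188 0.063     ] (array([0.60740204, 0.03491698, 0.06174633]), np.float64(0.0015635325152608217))
base y [-0.02434476  0.13807039] 1.745323791983612 0.1402002174513746
arm ang 2.1427521814954864 0.18671589495848573
```

View pics/w1c.png

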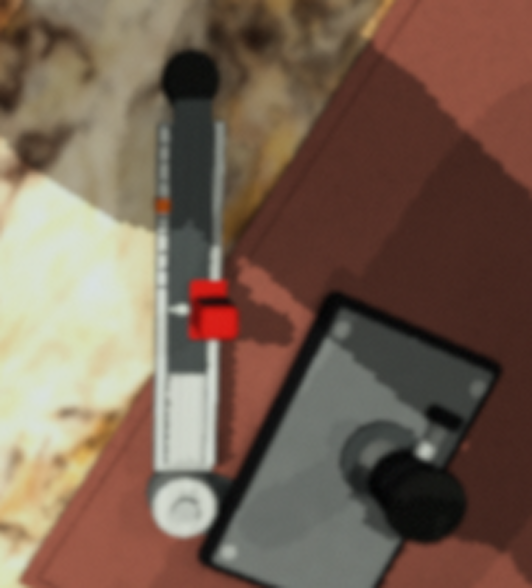

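Request:
tcp_steps(
  plan=[
    {"aperture": 0.045,"x": 0.0282,"y": 0.016,"yaw": -0.026},
    {"aperture": 0.045,"x": 0.0282,"y": 0.016},
    {"aperture": 0.045,"x": 0.0282,"y": 0.016},
    {"aperture": 0.045,"z": 0.04},
    {"aperture": 0.045,"z": 0.04},
    {"aperture": 0.045,"z": 0.04},
    {"aperture": 0.045,"z": 0.04},
    {"aperture": 0.045,"z": 0.04},
    {"aperture": 0.045,"z": 0.02},
    {"aperture": 0.045},
  ],
)

```text
clock: 3.65
eef_pos: [0.563, 0.0808, 0.0529]
tcp_rot: [-1.497, -2.75, 0.011]
wrist_force: [-0.3, -0.3, -0.0]
gripper_width: 0.0449
gripper_force: 0.0
```

Run:
```python
from h import *
f=grab('wrist');cv2.imwrite('pics/w2.png',f['pixels']);pickle.dump(f,open('w2.pkl','wb'));s=r.read_state();print(s['eef_pos'],s['tcp_rot'])
```

```text
[0.56552334 0.08105377 0.05608945] [-1.49859507 -2.75432153  0.00640858]
```

View pics/w2.png

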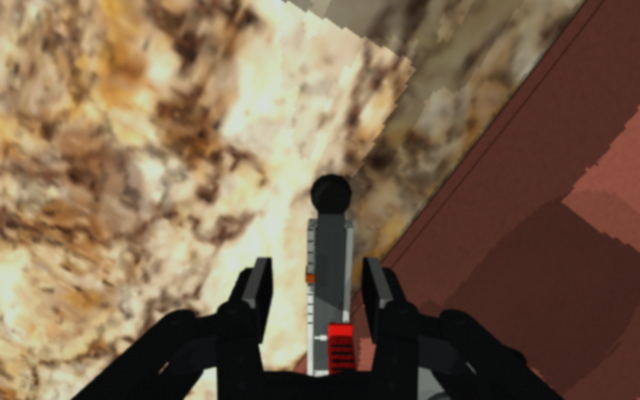

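The fingers straddle the arm. Its edges are near columns 308 and 353 at row 225, the foot is at (331,194), the orange mark at (311,279) and the tab top at (341,330).

Run:
```python
from h import *
f=pickle.load(open('w2.pkl','rb'));s=r.read_state();M=rm(s['tcp_rot']);e=np.array(s['eef_pos']);print(e)
for n,uv,z in(('foot',(331,194),.02),('endL',(309,221),.023),('endR',(353,221),.023),('L2',(308,320),.023),('mark',(311,279),.024),('line',(319,338),.024),('tabtop',(341,326),.063),('R3',(350,300),.023)):
    p=onplane(f,[uv],z)[0];print(n,p.round(4),'tool',(M.T@(p-e)).round(4))
```

```text
[0.56552334 0.08105377 0.05608945]
foot [0.5523 0.1112 0.02  ] tool [0.0324 0.0056 0.0362]
endL [0.5501 0.0913 0.023 ] tool [ 0.0169 -0.0071  0.0332]
endR [0.5716 0.1053 0.023 ] tool [0.0169 0.0184 0.033 ]
L2 [0.587  0.0319 0.023 ] tool [-0.0531 -0.0085  0.033 ]
mark [0.5716 0.0597 0.024 ] tool [-0.0213 -0.0062  0.0321]
line [0.6006 0.0242 0.024 ] tool [-0.0669 -0.0012  0.0319]
tabtop [0.587  0.0659 0.063 ] tool [-0.0244  0.0098 -0.0071]
R3 [0.6011 0.0597 0.023 ] tool [-0.0374  0.0185  0.0328]
```

Request:
tcp_steps(
  plan=[
    {"aperture": 0.045,"x": -0.002,"y": 0.0055},
    {"aperture": 0.045,"z": 0.02},
    {"aperture": 0.045,"z": 0.02},
    {"aperture": 0.045,"z": 0.009},
    {"aperture": 0.045},
    {"aperture": 0.045},
  ],
)

```text
clock: 4.2
eef_pos: [0.5755, 0.0828, 0.0117]
tcp_rot: [1.499, 2.759, 0.002]
wrist_force: [-0.3, 0.4, 0.9]
gripper_width: 0.0454
gripper_force: 0.0
```

Run:
```python
from h import *
s=r.read_state();print(s['wrist_force']);M=rm(s['tcp_rot']);print('yaw',np.arctan2(M[1,0],M[0,0]))
h=np.array([.6537,-.0487]);d=np.array(s['eef_pos'])[:2]-h;print(np.linalg.norm(d),np.arctan2(d[1],d[0]))
```

```text
[-0.28012017  0.36502898  0.87515008]
yaw 2.146448572699301
0.15297772675974605 2.1070722821734345
```

Request:
tcp_steps(
  plan=[
    {"aperture": 0.034,"y": -0.004,"z": 0.003},
    {"aperture": 0.034},
    {"aperture": 0.034},
    {"aperture": 0.034},
    {"aperture": 0.034,"x": -0.0005,"y": -0.0122,"yaw": -0.08},
    {"aperture": 0.034,"x": -0.0005,"y": -0.0122,"yaw": -0.08},
    {"aperture": 0.034,"x": -0.0005,"y": -0.0122,"yaw": -0.08},
    {"aperture": 0.034,"x": -0.0005,"y": -0.0122,"yaw": -0.08},
    {"aperture": 0.034,"x": -0.0005,"y": -0.0122,"yaw": -0.08},
    {"aperture": 0.034,"x": -0.0005,"y": -0.0122,"yaw": -0.08},
  ],
)

```text
clock: 5.03
eef_pos: [0.5213, 0.0276, 0.0078]
tcp_rot: [0.793, 3.039, 0.001]
wrist_force: [-0.7, 1.5, 0.3]
gripper_width: 0.0344
gripper_force: 0.5
```

Run:
```python
from h import *
s=r.read_state();M=rm(s['tcp_rot']);print('yaw',np.arctan2(M[1,0],M[0,0]),'F tool',(M.T@s['wrist_force']).round(1),s['gripper_force'])
h=np.array([.655,-.048]);d=np.array(s['eef_pos'])[:2]-h;print(np.linalg.norm(d),np.arctan2(d[1],d[0]))
```

```text
yaw 2.6308497911815043 F tool [ 1.4  0.9 -0.3] 0.5399503084958823
0.1535942913585128 2.627206301178055
```

Moving well. Continue to the detent.

Request:
tcp_steps(
  plan=[
    {"aperture": 0.034,"x": -0.0005,"y": -0.0122,"yaw": -0.08},
    {"aperture": 0.034,"x": -0.0005,"y": -0.0122,"yaw": -0.08},
    {"aperture": 0.034,"x": -0.0005,"y": -0.0122,"yaw": -0.08},
    {"aperture": 0.034,"x": -0.0005,"y": -0.0122,"yaw": -0.08},
    {"aperture": 0.034,"x": -0.0005,"y": -0.0122,"yaw": -0.08},
    {"aperture": 0.034,"x": -0.0005,"y": -0.0122,"yaw": -0.08},
    {"aperture": 0.034,"x": -0.0003,"y": -0.0076,"yaw": -0.05},
    {"aperture": 0.034},
  ],
)

```text
clock: 5.7
eef_pos: [0.5015, -0.0507, 0.0076]
tcp_rot: [-0.024, 3.141, 0.0]
wrist_force: [0.2, -0.4, 0.5]
gripper_width: 0.034
gripper_force: 0.0
```

Run:
```python
from h import *
s=r.read_state();M=rm(s['tcp_rot']);print('yaw',np.arctan2(M[1,0],M[0,0]),'F tool',(M.T@s['wrist_force']).round(1),s['gripper_force'])
h=np.array([.655,-.048]);d=np.array(s['eef_pos'])[:2]-h;print(np.linalg.norm(d),np.arctan2(d[1],d[0]))
f=grab('wrist');pickle.dump(f,open('w3.pkl','wb'));cv2.imwrite('pics/w3.png',f['pixels'])
```

```text
yaw -3.126449016630174 F tool [-0.2 -0.4 -0.5] 0.0
0.1534842967073098 -3.124042881421829
```

Request:
tcp_steps(
  plan=[
    {"aperture": 0.034,"x": -0.0002,"y": -0.0077,"yaw": -0.05},
    {"aperture": 0.034,"x": -0.0002,"y": -0.0077,"yaw": -0.05},
    {"aperture": 0.034,"x": -0.0001,"y": -0.0046,"yaw": -0.03},
    {"aperture": 0.034},
    {"aperture": 0.034},
  ],
)

```text
clock: 6.17
eef_pos: [0.5041, -0.0701, 0.0077]
tcp_rot: [-0.225, 3.132, -0.002]
wrist_force: [0.1, -2.1, -0.6]
gripper_width: 0.0339
gripper_force: 1.1
```

Run:
```python
from h import *
s=r.read_state();M=rm(s['tcp_rot']);print('yaw',np.arctan2(M[1,0],M[0,0])+2*np.pi,'F tool',(M.T@s['wrist_force']).round(1),s['gripper_force'])
f=grab('wrist');pickle.dump(f,open('w3.pkl','wb'));cv2.imwrite('pics/w3.png',f['pixels'])
```

```text
yaw 3.285099061556018 F tool [ 0.2 -2.1  0.6] 1.100725270807743
```

View pics/w3.png

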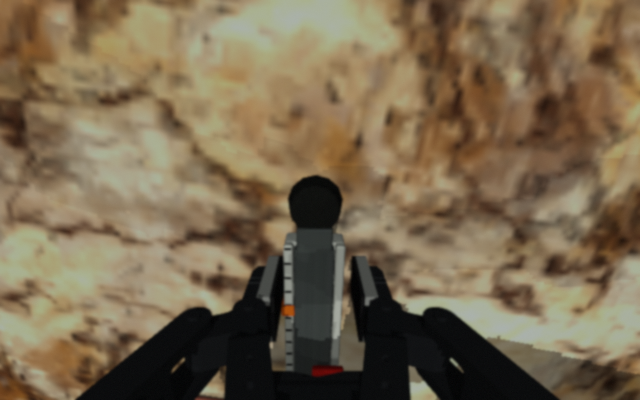

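The foot is at (315,203). The bar, at columns 285–343, leans on the left finger, so the detent is drawing the arm on ahead of the tool. I'll continue to the stop.

Request:
tcp_steps(
  plan=[
    {"aperture": 0.034,"y": -0.006,"yaw": -0.04},
    {"aperture": 0.034,"y": -0.006,"yaw": -0.03},
    {"aperture": 0.034,"y": -0.003},
    {"aperture": 0.034},
    {"aperture": 0.034},
  ],
)

```text
clock: 6.63
eef_pos: [0.5048, -0.0798, 0.0071]
tcp_rot: [0.33, -3.122, -0.012]
wrist_force: [-1.7, 16.3, 5.2]
gripper_width: 0.0339
gripper_force: 8.6
```

Run:
```python
from h import *
s=r.read_state();M=rm(s['tcp_rot']);print('yaw',np.arctan2(M[1,0],M[0,0])+2*np.pi,'F tool',(M.T@s['wrist_force']).round(1),s['gripper_force'])
```

```text
yaw 3.352065204110914 F tool [-1.7 16.3 -5. ] 8.555939455982298
```

Firm contact at the end stop, with 16 N. I'll back off, rise and turn for the tab.

Request:
tcp_steps(
  plan=[
    {"aperture": 0.034,"y": 0.005},
    {"aperture": 0.045,"z": -0.005},
    {"aperture": 0.06,"z": -0.04},
    {"aperture": 0.06,"z": -0.04},
    {"aperture": 0.06,"z": -0.04},
    {"aperture": 0.06,"z": -0.04,"yaw": 0.121},
    {"aperture": 0.06,"z": -0.04,"yaw": 0.121},
    {"aperture": 0.06,"yaw": 0.121},
    {"aperture": 0.06,"yaw": 0.121},
    {"aperture": 0.06,"yaw": 0.121},
  ],
)

```text
clock: 7.47
eef_pos: [0.5057, -0.08, 0.2144]
tcp_rot: [0.618, 3.076, -0.001]
wrist_force: [-0.3, 0.7, -0.4]
gripper_width: 0.0601
gripper_force: 0.0
```

Request:
tcp_steps(
  plan=[
    {"aperture": 0.06,"yaw": 0.121},
    {"aperture": 0.06,"yaw": 0.121},
    {"aperture": 0.06,"yaw": 0.121},
    {"aperture": 0.06,"yaw": 0.121},
    {"aperture": 0.06,"yaw": 0.121},
    {"aperture": 0.06,"yaw": 0.121},
    {"aperture": 0.06,"yaw": 0.121},
    {"aperture": 0.06,"yaw": 0.121},
    {"aperture": 0.06},
    {"aperture": 0.06},
  ],
)

```text
clock: 8.3
eef_pos: [0.5048, -0.0798, 0.2125]
tcp_rot: [1.969, 2.448, -0.0]
wrist_force: [0.4, 0.6, -0.4]
gripper_width: 0.06
gripper_force: 0.0
```

Run:
```python
from h import *
s=r.read_state();M=rm(s['tcp_rot']);print('yaw',np.arctan2(M[1,0],M[0,0]),s['joints'])
f=grab('wrist');pickle.dump(f,open('w4.pkl','wb'));cv2.imwrite('pics/w4.png',f['pixels'])
f=grab('top');pickle.dump(f,open('t4.pkl','wb'))
```

```text
yaw 1.786734614426629 [-2.05359597e-01 -3.53843351e-02  1.97085514e+00 -2.78341537e-04
  1.20582811e+00 -4.21198607e-01]
```

View pics/w4.png

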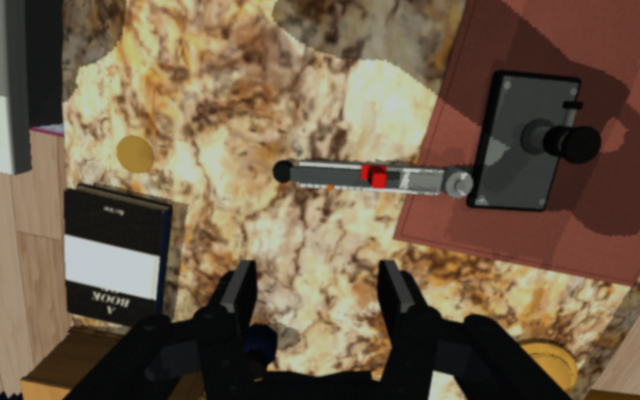

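The arm now stands out from the base: hinge at (459,181), foot at (284,171), red tab at (375,176) and orange mark at (330,188). I'll measure the angle and the tab.

Add to h.py:
```python
def report(f,t=None,box=None):
    s=r.read_state();M=rm(s['tcp_rot']);e=np.array(s['eef_pos'])
    b=f['pixels'][:,:,0].astype(int);g=f['pixels'][:,:,1].astype(int);rr=f['pixels'][:,:,2].astype(int)
    return s,M,e
```

Run:
```python
from h import *
f=pickle.load(open('w4.pkl','rb'));t=pickle.load(open('t4.pkl','rb'));s=r.read_state();M=rm(s['tcp_rot']);e=np.array(s['eef_pos']);print(e)
def P(n,uv,z):
    p=onplane(f,[uv],z)[0];print(n,p.round(4),'tool',(M.T@(p-e)).round(4));return p
h=P('hinge',(459,181),.03);ft=P('foot',(284,171),.02)
a=P('bTL',(497,72),.018);b=P('bBL',(470,207),.018)
d=ft-h;q=a-b;print('arm',np.arctan2(d[1],d[0])%6.283,'base',np.arctan2(q[1],q[0]))
rb=[x for x in blobs(f,(0,170,90),(5,255,255),40)[0]];print(rb)
rt=[x for x in blobs(t,(0,120,60),(6,255,255),8)[0] if 290<x[1][0]<380 and 160<x[1][1]<260];print(rt)
if rt:print(tri(f,[rb[0][1]],t,[rt[0][1]]))
P('mark',(330,188),.024)
cv2.imwrite('pics/w4c.png',cv2.resize(f['pixels'][140:215,265:475],None,fx=3.8,fy=3.8,interpolation=2))
```

```text
[ 0.50480866 -0.07977401  0.21242888]
hinge [ 0.6523 -0.0481  0.03  ] tool [-0.0006  0.1509  0.1824]
foot [ 0.4687 -0.0799  0.02  ] tool [ 0.0077 -0.0353  0.1924]
bTL [0.6572 0.0649 0.018 ] tool [0.1088 0.1798 0.1944]
bBL [ 0.6818 -0.076   0.018 ] tool [-0.0342  0.1737  0.1944]
arm 3.312424334944192 base 1.7436030665386921
[([361, 165, 11, 15, 116], [364.9, 171.5]), ([371, 172, 16, 16, 220], [378.7, 179.4])]
[]
mark [ 0.5208 -0.0867  0.024 ] tool [-0.0102  0.0141  0.1884]
```

View pics/w4c.png

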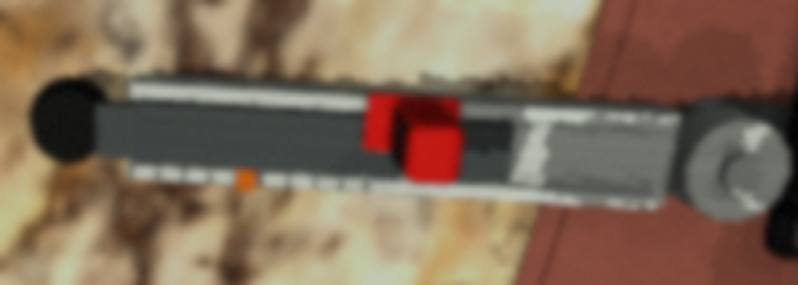

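The white line is hidden behind the tab here. The orange mark is at (330,187), and the tab's top face is at (379,180). The arm measures 3.312 rad against the base's −x at 3.314, so it is on its stop.

Run:
```python
from h import *
f=pickle.load(open('w4.pkl','rb'));s=r.read_state();M=rm(s['tcp_rot']);e=np.array(s['eef_pos'])
for n,uv,z in (('tabtop',(379,179.5),.063),('mark',(330,187.5),.024)):
    p=onplane(f,[uv],z)[0];print(n,p.round(4),'tool',(M.T@(p-e)).round(4))
u=np.array([np.cos(3.312),np.sin(3.312)]);h=np.array([.6523,-.0481]);print('expect tab',h+.095*u-.008*np.array([-u[1],u[0]]))
```

```text
tabtop [ 0.56   -0.0581  0.063 ] tool [0.0094 0.0586 0.1494]
mark [ 0.5207 -0.0862  0.024 ] tool [-0.0096  0.0141  0.1884]
expect tab [ 0.55731933 -0.05632634]
```

Request:
tcp_steps(
  plan=[
    {"aperture": 0.06,"x": 0.005,"y": 0.029,"yaw": 0.046},
    {"aperture": 0.06,"x": 0.005,"y": 0.029},
    {"aperture": 0.06,"z": 0.04},
    {"aperture": 0.06,"z": 0.04},
    {"aperture": 0.06,"z": 0.03},
    {"aperture": 0.06},
    {"aperture": 0.06},
  ],
)

```text
clock: 8.98
eef_pos: [0.558, -0.0587, 0.1004]
tcp_rot: [-2.024, -2.397, 0.004]
wrist_force: [1.4, 0.1, 0.5]
gripper_width: 0.0595
gripper_force: 0.0
```

Run:
```python
from h import *
f=grab('wrist');pickle.dump(f,open('w5.pkl','wb'));cv2.imwrite('pics/w5.png',f['pixels'])
s=r.read_state();M=rm(s['tcp_rot']);e=np.array(s['eef_pos']);print(e,np.arctan2(M[1,0],M[0,0]))
print(blobs(f,(0,170,90),(5,255,255),40)[0],blobs(f,(6,170,120),(18,255,255),20)[0])
```

```text
[ 0.56019058 -0.05902961  0.1028929 ] 1.7386744880419958
[([304, 210, 36, 21, 363], [320.4, 218.0]), ([312, 229, 21, 22, 413], [322.1, 239.3])] [([419, 21, 4, 8, 20], [420.3, 24.6]), ([409, 48, 5, 15, 35], [410.9, 56.3]), ([19, 162, 6, 9, 38], [21.1, 166.4]), ([260, 239, 7, 7, 44], [262.7, 242.1]), ([445, 314, 14, 7, 43], [452.5, 317.2]), ([569, 385, 6, 13, 53], [571.4, 391.3])]
```

View pics/w5.png

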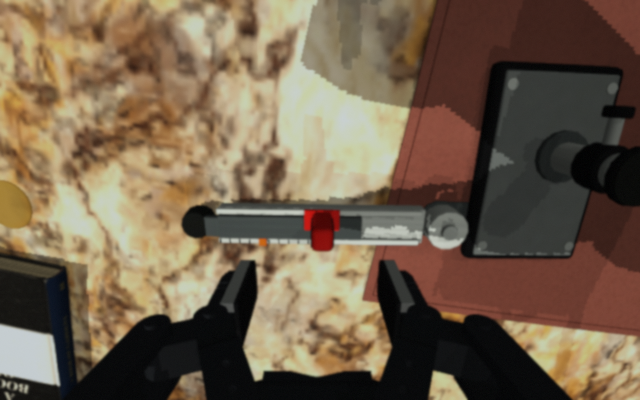

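The tab is at (322,240), centred between the fingers at columns 250 and 385. The mark is at (263,242) and the foot at (199,221).

Run:
```python
from h import *
f=pickle.load(open('w5.pkl','rb'));g=pickle.load(open('w4.pkl','rb'));s=r.read_state();M=rm(s['tcp_rot']);e=np.array(s['eef_pos'])
for n,uv,z in (('tabtop',(322,240),.063),('base',(320.4,216),.028),('mark',(262.7,242.1),.024),('hinge',(447,227),.03)):
    p=onplane(f,[uv],z)[0];print(n,p.round(4),'tool',(M.T@(p-e)).round(4))
print(tri(g,[(379,180)],f,[(322,240)]),tri(g,[(330,187.5)],f,[(262.7,242.1)]))
```

```text
tabtop [ 0.5606 -0.0583  0.063 ] tool [0.0007 0.0006 0.0399]
base [ 0.5595 -0.0559  0.028 ] tool [ 0.0032 -0.0002  0.0749]
mark [ 0.5203 -0.0857  0.024 ] tool [-0.0196 -0.0438  0.0789]
hinge [ 0.6517 -0.0482  0.03  ] tool [-0.0046  0.092   0.0729]
(array([ 0.56069575, -0.05896835,  0.06131836]), np.float64(0.0002330278937577415)) (array([ 0.52045598, -0.08601697,  0.02379137]), np.float64(0.0005951013866277761))
```

Request:
tcp_steps(
  plan=[
    {"aperture": 0.05,"x": 0.001,"z": 0.03},
    {"aperture": 0.05,"z": 0.03},
    {"aperture": 0.05,"z": 0.0105},
    {"aperture": 0.05},
    {"aperture": 0.0},
    {"aperture": 0.0},
    {"aperture": 0.0},
    {"aperture": 0.0},
    {"aperture": 0.0},
    {"aperture": 0.0},
  ],
)

```text
clock: 9.87
eef_pos: [0.5611, -0.0585, 0.0345]
tcp_rot: [2.027, 2.397, 0.002]
wrist_force: [-2.7, -1.1, 7.8]
gripper_width: 0.0132
gripper_force: 60.0
```

Request:
tcp_steps(
  plan=[
    {"aperture": 0.0},
    {"aperture": 0.0},
  ],
)

```text
clock: 10.03
eef_pos: [0.5611, -0.0585, 0.0346]
tcp_rot: [2.027, 2.397, 0.002]
wrist_force: [-3.1, -0.4, 7.1]
gripper_width: 0.0127
gripper_force: 60.0
```

Request:
tcp_steps(
  plan=[
    {"aperture": 0.0,"z": -0.002},
    {"aperture": 0.0,"y": -0.008},
    {"aperture": 0.0,"y": -0.008},
    {"aperture": 0.0,"y": -0.008},
    {"aperture": 0.0,"y": -0.008},
    {"aperture": 0.0,"y": -0.008},
    {"aperture": 0.0,"y": -0.004},
    {"aperture": 0.0},
    {"aperture": 0.0},
    {"aperture": 0.0},
  ],
)

```text
clock: 10.87
eef_pos: [0.5172, -0.0653, 0.0346]
tcp_rot: [2.028, 2.398, 0.001]
wrist_force: [3.4, 0.3, 3.7]
gripper_width: 0.0126
gripper_force: 61.3
```

Run:
```python
from h import *
for n in('wrist','top','scene'):
    f=grab(n);pickle.dump(f,open(n+'6.pkl','wb'));
    if n=='wrist':
        cv2.imwrite('pics/w6.png',f['pixels']); print(blobs(f,(6,150,120),(18,255,255),20)[0])
s=r.read_state();M=rm(s['tcp_rot']);print(s['eef_pos'],'F tool',(M.T@s['wrist_force']).round(1),s['gripper_force'],np.arctan2(M[1,0],M[0,0]))
```

```text
[([4, 0, 9, 4, 25], [8.4, 1.0]), ([135, 12, 8, 9, 24], [137.7, 15.3]), ([11, 35, 20, 41, 237], [22.7, 56.2]), ([48, 46, 14, 18, 132], [53.4, 53.6]), ([33, 101, 6, 8, 30], [36.0, 104.2]), ([124, 100, 35, 35, 561], [141.2, 114.9]), ([175, 103, 23, 28, 212], [187.1, 116.0]), ([0, 127, 10, 8, 35], [4.3, 130.8]), ([163, 134, 31, 25, 211], [178.9, 146.1]), ([0, 149, 5, 6, 24], [2.0, 151.3]), ([182, 212, 38, 26, 537], [201.4, 224.3]), ([83, 360, 5, 6, 20], [85.0, 362.4]), ([504, 363, 14, 9, 51], [510.9, 366.8]), ([522, 365, 34, 22, 362], [538.8, 373.1]), ([558, 369, 11, 6, 56], [563.3, 371.5]), ([544, 380, 61, 20, 465], [574.1, 392.5])]
[ 0.51743668 -0.06529655  0.03451706] F tool [-0.   3.6 -4.9] 61.41906023025513 1.7378534701681798
```

View pics/w6.png

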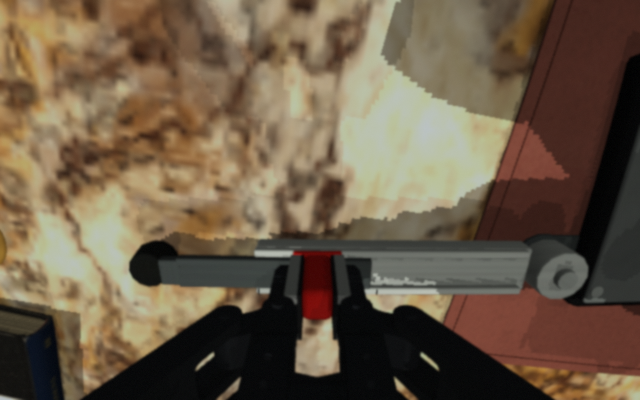

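The leg is out, with the foot at (153,263) and the tab at (318,285) between the fingers. The fingers hide the line and the mark, so I'll cross-check the draw length from the earlier views where both were visible.

Run:
```python
from h import *
def refine(f,box,kind):
    x0,y0,x1,y1=box;c=f['pixels'][y0:y1,x0:x1].astype(float)
    b,g,q=c[...,0],c[...,1],c[...,2]
    w=np.clip(q-b-60,0,None) if kind=='o' else np.clip(np.minimum(np.minimum(b,g),q)-130,0,None)
    ys,xs=np.mgrid[y0:y1,x0:x1];return (w*xs).sum()/w.sum(),(w*ys).sum()/w.sum()
f=pickle.load(open('w1.pkl','rb'));u=np.array([np.cos(2.146),np.sin(2.146)])
m=refine(f,(345,108,352,120),'o');l=refine(f,(351,144,356,157),'w');print(m,l)
p=onplane(f,[m,l],.024);print('w1',(p[0]-p[1])[:2]@u)
f=pickle.load(open('w2.pkl','rb'))
m=refine(f,(305,270,315,288),'o');l=refine(f,(316,330,325,346),'w');print(m,l)
p=onplane(f,[m,l],.024);print('w2',(p[0]-p[1])[:2]@u)
f=pickle.load(open('w6.pkl','rb')) if 0 else pickle.load(open('wrist6.pkl','rb'));g=pickle.load(open('w5.pkl','rb'));u=-np.array([.9855,.1697])
print('foot moved',(onplane(f,[(152,263)],.02)[0]-onplane(g,[(199,221)],.02)[0])[:2]@u)
```

```text
(np.float64(347.63578274760386), np.float64(113.03940362087327)) (np.float64(353.7258382642998), np.float64(149.99802761341223))
w1 0.04479877616183916
(np.float64(309.5317844465957), np.float64(278.1532752500807)) (np.float64(321.0256), np.float64(337.2688))
w2 0.045592977596063164
foot moved 0.044414726032929196
```

Request:
tcp_steps(
  plan=[
    {"aperture": 0.0,"y": -0.0005},
    {"aperture": 0.0},
    {"aperture": 0.0},
    {"aperture": 0.0,"x": -0.002},
    {"aperture": 0.0,"x": -0.002},
    {"aperture": 0.0,"x": -0.002},
    {"aperture": 0.0,"x": -0.002},
    {"aperture": 0.0,"x": -0.002},
    {"aperture": 0.0},
  ],
)

```text
clock: 11.77
eef_pos: [0.5187, -0.075, 0.0345]
tcp_rot: [2.028, 2.398, 0.002]
wrist_force: [3.8, 1.6, 6.8]
gripper_width: 0.0127
gripper_force: 61.5
```

Request:
tcp_steps(
  plan=[
    {"aperture": 0.0,"x": -0.002},
    {"aperture": 0.0,"x": -0.002},
    {"aperture": 0.0,"x": -0.002},
    {"aperture": 0.0,"x": -0.001},
    {"aperture": 0.0},
    {"aperture": 0.0},
  ],
)

```text
clock: 12.27
eef_pos: [0.5196, -0.0814, 0.0345]
tcp_rot: [2.029, 2.398, 0.003]
wrist_force: [2.2, 3.6, 7.6]
gripper_width: 0.0128
gripper_force: 61.8
```

Run:
```python
from h import *
s=r.read_state();M=rm(s['tcp_rot']);d=np.array(s['eef_pos'])-[.5172,-.0653,.0346];print('moved tool',(M.T@d).round(4),'F tool',(M.T@s['wrist_force']).round(1))
```

```text
moved tool [-0.0163 -0.0003  0.    ] F tool [ 3.2  2.7 -7.6]
```

Request:
tcp_steps(
  plan=[
    {"aperture": 0.0,"x": -0.001},
    {"aperture": 0.0,"x": -0.001},
    {"aperture": 0.0,"x": -0.001},
    {"aperture": 0.0},
    {"aperture": 0.0},
  ],
)

```text
clock: 12.68
eef_pos: [0.5197, -0.0819, 0.0345]
tcp_rot: [-2.028, -2.395, -0.006]
wrist_force: [1.2, 12.7, 9.8]
gripper_width: 0.013
gripper_force: 62.2
```

Run:
```python
from h import *
f6=pickle.load(open('wrist6.pkl','rb'));f7=grab('wrist');pickle.dump(f7,open('w7.pkl','wb'))
s=r.read_state();M=rm(s['tcp_rot']);d=np.array(s['eef_pos'])-[.5172,-.0653,.0346];print('moved tool',(M.T@d).round(4),'F tool',(M.T@s['wrist_force']).round(1))
for f in(f6,f7):
    print([b for b in blobs(f,(0,150,60),(6,255,255),60)[0] if 270<b[1][0]<370 and b[1][1]>200])
    g=cv2.cvtColor(f['pixels'],cv2.COLOR_BGR2GRAY);print('col450',g[225:310:2,450].tolist())
    print('foot',[b for b in blobs(f,(0,0,0),(180,255,40),300)[0] if b[1][0]<220 and b[1][1]>200])
```

```text
moved tool [-0.0168 -0.0003  0.    ] F tool [ 11.5   4.3 -10.4]
[([294, 251, 47, 70, 1711], [316.4, 285.9])]
col450 [67, 61, 60, 63, 69, 75, 82, 83, 66, 58, 59, 63, 63, 80, 108, 113, 107, 102, 108, 112, 111, 108, 109, 110, 105, 107, 104, 89, 95, 89, 69, 70, 102, 114, 111, 120, 132, 125, 111, 88, 75, 72, 79]
foot [([130, 241, 160, 44, 1594], [164.8, 260.6]), ([0, 305, 64, 95, 4336], [30.1, 361.4])]
[([293, 250, 49, 68, 1740], [316.5, 283.9])]
col450 [108, 114, 108, 101, 106, 109, 111, 107, 108, 109, 110, 106, 106, 105, 99, 101, 88, 78, 67, 93, 113, 112, 84, 77, 111, 139, 151, 150, 142, 147, 142, 141, 133, 109, 78, 60, 66, 74, 82, 85, 86, 87, 86]
foot [([0, 287, 60, 113, 4533], [28.5, 348.0])]
```

Request:
tcp_steps(
  plan=[
    {"aperture": 0.0,"x": -0.001},
    {"aperture": 0.0,"x": -0.001},
    {"aperture": 0.0,"x": -0.001},
    {"aperture": 0.0},
    {"aperture": 0.0},
  ],
)

```text
clock: 13.15
eef_pos: [0.5196, -0.0824, 0.0344]
tcp_rot: [-2.027, -2.391, -0.01]
wrist_force: [1.8, 22.1, 12.3]
gripper_width: 0.0127
gripper_force: 62.5
```

Run:
```python
from h import *
s=r.read_state();M=rm(s['tcp_rot']);d=np.array(s['eef_pos'])-[.5172,-.0653,.0346];print('moved tool',(M.T@d).round(4),'F tool',(M.T@s['wrist_force']).round(1))
```

```text
moved tool [-0.0173 -0.0004  0.    ] F tool [ 21.6   5.4 -12.1]
```

Run:
```python
from h import *
f6=pickle.load(open('wrist6.pkl','rb'));f8=grab('wrist');s=r.read_state();M=rm(s['tcp_rot'])
n=np.array([.1697,-.9855])
for f in(f6,f8):
    for col in(400,500):
        g=cv2.cvtColor(f['pixels'],cv2.COLOR_BGR2GRAY)[:,col].astype(int)
        rows=np.arange(150,320);p=onplane(f,[(col,v) for v in rows],.023)
        y=(p[:,:2]-[.6523,-.0481])@n
        print(col,[(round(1000*a),b) for a,b in zip(y,g[rows]) if -.03<a<.03][::2])
cv2.imwrite('pics/w8.png',f8['pixels'])
```

```text
400 [(-30, np.int64(103)), (-29, np.int64(103)), (-28, np.int64(104)), (-26, np.int64(104)), (-25, np.int64(106)), (-24, np.int64(105)), (-23, np.int64(107)), (-22, np.int64(106)), (-21, np.int64(105)), (-20, np.int64(106)), (-18, np.int64(91)), (-17, np.int64(62)), (-16, np.int64(57)), (-15, np.int64(60)), (-14, np.int64(68)), (-12, np.int64(65)), (-11, np.int64(82)), (-10, np.int64(107)), (-9, np.int64(112)), (-8, np.int64(104)), (-6, np.int64(96)), (-5, np.int64(107)), (-4, np.int64(113)), (-3, np.int64(112)), (-1, np.int64(109)), (0, np.int64(112)), (1, np.int64(111)), (2, np.int64(108)), (4, np.int64(108)), (5, np.int64(109)), (6, np.int64(119)), (8, np.int64(151)), (9, np.int64(153)), (10, np.int64(99)), (11, np.int64(90)), (13, np.int64(159)), (14, np.int64(183)), (15, np.int64(177)), (17, np.int64(160)), (18, np.int64(172)), (20, np.int64(173)), (21, np.int64(171)), (22, np.int64(163)), (24, np.int64(95)), (25, np.int64(15)), (26, np.int64(6)), (28, np.int64(10)), (29, np.int64(9))]
500 [(-29, np.int64(36)), (-28, np.int64(37)), (-27, np.int64(37)), (-26, np.int64(37)), (-25,
[... 2328 characters left out ...]
t64(63)), (-11, np.int64(68)), (-10, np.int64(92)), (-9, np.int64(113)), (-7, np.int64(116)), (-6, np.int64(105)), (-5, np.int64(104)), (-4, np.int64(106)), (-3, np.int64(109)), (-2, np.int64(110)), (0, np.int64(107)), (1, np.int64(106)), (2, np.int64(109)), (3, np.int64(107)), (4, np.int64(104)), (6, np.int64(105)), (7, np.int64(108)), (8, np.int64(100)), (9, np.int64(87)), (10, np.int64(86)), (12, np.int64(73)), (13, np.int64(75)), (14, np.int64(105)), (15, np.int64(115)), (17, np.int64(102)), (18, np.int64(58)), (19, np.int64(46)), (21, np.int64(47)), (22, np.int64(48)), (23, np.int64(47)), (24, np.int64(46)), (26, np.int64(46)), (27, np.int64(47)), (28, np.int64(48)), (30, np.int64(46))]
```

The arm hasn't moved, the lever has travelled about 16 mm to a hard stop, and the tab hasn't slipped in the fingers.

```bash
python3 -c "
from bench import r
print(r.job_done())"
```

```text
the job is handed in; nothing more can be done
None
```

I handed the job in after about 13 s of the 51 s allowed, still gripping the tab: the outrigger is on its end stop, the leg is drawn out about 45 mm to its mark, and the lever slid about 16 mm to a hard stop; the line and mark were hidden by the fingers, so I checked the leg from earlier views, and no verdict came back.

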